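# Set the electrode gap of the oil test cell with the blade gauge

### The job

Set the electrodes of the oil test cell 4 mm apart: take the 4 mm gauge (flat tab handle) from its rack, hang it in the cell with its blade between the two discs and let go, then push the sliding electrode's knob in until the blade is just nipped, gently, and let go of it. Draw the gauge up out of the cell: the blade should come with a light drag on both discs (if it comes freely, hang it back and push the electrode in a little more). Hang the gauge upright in its place in the rack again, and leave the electrode, the spare gauge and everything else as they are.

Things in the scene. Friction and masses are not known exactly. Their poses are not given: they have to be found in the camera images.
- cell: Oil test cell, fixed to the bench: clear acrylic open-topped vessel on a dark steel foot (110 x 170 x 12 mm). Origin: middle of the foot's underside; z up. Outside, the vessel is 84 mm along x, 130 mm along y, walls 6 mm, rim 107 mm above the bench. Two brass disc electrodes, 32 mm in diameter, face each other along the cell's y, 68 mm above the bench; the sliding one comes in from -y.
- cell_mouth (a point): Centre of the cell's open mouth, 107 mm above the bench; axes as the cell's. A gauge hangs in the cell with its cross-bar along the cell's x, lying on both long walls, and its blade hanging down between the disc faces.
- fixed_electrode: The fixed brass disc electrode; origin at the middle of its face, which looks to the cell's -y and lies at y = +2 mm of the cell. Its spindle and terminal stick out of the vessel to y = +97 mm.
- moving_electrode: The sliding brass disc electrode; origin at the middle of its face, which looks to the cell's +y and lies at y = -20 mm plus the spindle's joint value.
- spindle (a joint): Sliding spindle of the moving electrode, in metres: 0 drawn out (gap 22 mm), at most 0.021, growing as its knob is pushed in along the cell's +y. Gap between the faces = 0.022 - value: 4 mm at 0.018. Starts between 0.005 and 0.011. A packed gland holds it with about 6 N of friction: it stays where it is left.
- knob_centre (a point): Centre of the black knob on the outer end of the sliding spindle: a cylinder 28 mm in diameter, 24 mm long, axis along the cell's y, 68 mm above the bench, at y = -118 mm of the cell plus the joint value; axes as the cell's. It can be pinched from above across the cell's x, or pushed on its outer end.
- gauge: The 4 mm gauge, loose, about 80 g; origin at the middle of its cross-bar's underside. Steel cross-bar 100 mm (x) x 12 mm (y) x 8 mm; steel blade hanging from its middle, 20 mm (x) x 4 mm thick (y), 62 mm long; flat black tab handle above. It hangs upright by the cross-bar, in the rack and in the cell alike.
- gauge_grip (a point): Centre of the gauge's tab handle: 24 mm along its x, 12 mm along its y, 50 mm high, top 25 mm above this point; the cross-bar's top is 25 mm and its underside 33 mm below it. 128 mm above the bench in the rack, 140 mm in the cell. While the blade is nipped, take the tab across its 24 mm (x): pressing it along y would force the discs apart.
- rack: Grey gauge rack, fixed; origin at the middle of its underside. Base 110 x 130 mm; two cheeks along its y, 78 mm apart along x, tops 95 mm above the bench. Cross-bars lie along x on both cheeks. Lips 6 mm high at y = -61, 0 and 61 mm part two berths centred at y = -30.5 and 30.5 mm: one for the 4 mm gauge, one for the spare; which is which varies.
- spare_gauge_knob (a point): Round black knob (22 mm diameter) of the spare, thinner gauge in the other berth of the rack; to be left alone. Cross-bar as the 4 mm gauge's; the knob's centre is 36 mm above the cross-bar's underside, its top 48 mm above.
- amber_bottle: Bystander, loose: amber glass reagent bottle with a black cap, 74 mm across, 170 mm high, standing on the bench; origin at the middle of its underside.
- amber_jar: Bystander, loose: squat amber glass jar with a black lid, 68 mm across, 85 mm high, standing on the bench; origin at the middle of its underside.
- white_bottle: Bystander, loose: white plastic bottle, 64 mm across, 130 mm high, standing on the bench; origin at the middle of its underside.
- flask: Bystander, loose: clear long-necked volumetric flask, 82 mm across, 200 mm high, standing on the bench; origin at the middle of its underside.
- beaker: Bystander, loose: clear glass beaker, 70 mm across, 85 mm high, standing on the bench; origin at the middle of its underside.
- dish: Bystander, loose: shallow white porcelain dish, 84 mm across, 20 mm high, standing on the bench; origin at the middle of its underside.
- weighing_bottle: Bystander, loose: little clear glass weighing bottle with a lid, 34 mm across, 45 mm high, standing on the bench; origin at the middle of its underside.
- screwdriver_grip (a point): Bystander: black-handled screwdriver 200 mm long lying on the bench; the point is on its handle.
Mind the look-alikes: they are no part of the job. Leave any red or turquoise look-alike of the cell alone.

How it is judged:
By the outcome, as a careful person would: the job done as asked, in the order asked, and still so for the second after the job is handed in, with the robot touching nothing.
It also fails if it takes over 64 s, if anything falls off the work surface, if the arm or the gripper's body presses on something with over 40 N, if the wrist force passes 120 N, or if a joint passes its speed limit or range.

### The arm

A 6-joint arm with a two-finger parallel gripper is mounted at the origin on the work surface. World frame = base frame: x ahead of the robot, y to its left, z up, the work surface at z = 0. Lengths are in m, angles in rad, forces in N, time in s.
With the tool pointing down it reaches from about 0.25 to 0.725 m from the base axis. Payload 4 kg.
Tool frame: the origin (TCP) lies midway between the tips of the shut fingers; the grasp point (between the pads) lies 19 mm behind it; z points along the fingers, y is the direction in which the jaws open and shut (so a half turn about z gives the same grasp; the last joint's range is limited). The gripper opens to 85 mm and grips with 20 to 120 N. Pads are 22 mm wide; open, the fingers measure 114 mm over their backs; the gripper's body (76 mm by 85 mm) begins 54 mm behind the grasp point. The pads swing forward as they close: fully open they stand 13 mm farther back than shut.
Start: joints at [-1.184, 0.241, 0.005, 1.335, 0, 1.571], TCP at [0.189, -0.463, 0.231] pointing down, gripper open.
Joint ranges: [-2.72, 2.72], [-1.05, 1.87], [-1.09, 1.28], [-1.99, 2.15], [-1.42, 1.44], [-3.14, 3.14]. Speed limits (rad/s): [2.79, 2.79, 3.14, 3.14, 3.14, 3.14].

### API

Orientations are given as a unit quaternion [x, y, z, w].
In Python, from workcell import bot, eyes, job gives the robot as it stands.
- The arm moves only by the shell command python3 -m crank 'ROWS'. ROWS is a JSON object of lists of equal length, an entry for each row: "dr": the turn, a rotation vector about the tool's x, y, z in rad, a list of three; "travel": the shift along the tool's x, y, z in m, a list of three; "hand": the finger opening in m, from 0 to 0.0854. In form: {"dr": [[wx, wy, wz], ...], "travel": [[x, y, z], ...], "hand": [hand, ...]}. A call has 1 to 10 rows; each row is the pose to reach, as a shift and turn from the pose commanded when the call began, along the tool's axes at that moment; what a row does not reach only later rows make up. A row lasts 1/8 s, in which the tool goes at most 62.5 mm and 10.7 degrees, less where a joint would pass 70% of its speed; a pose out of reach is approached as far as the arm can. A call with a gripper value outside its range is refused whole. The fingers move at their own pace and stop on an object; the grip force is fixed at half the most. Time passes only in rows, so rows that repeat a pose let the fingers close. It gives the time, the measured TCP pose, the force and the opening at its end, in the units of the state.
- bot.get_obs(): the state, without advancing time (a new reading comes with each control period).
- eyes.camera(name): name is "scene" or "side" or "wrist"; returns a dict with "color" (384x512x3 uint8, red, green, blue), "K" (3x3 intrinsics, pixels), "R" (3x3) and "t" (3): a world point X has camera coordinates R X + t; the wrist camera has in their place "T_tool_cam" (4x4, takes a point from camera to tool coordinates, whose origin is the TCP and whose axes are the flange's). Camera axes: x right, y down, z forward; pixel columns grow to the right and rows downward; lengths in m; the calibration is good to about 2 mm. A picture is of the moment at which its call begins: read the wrist's pose just before it. There is no depth.
- job.job_done(): hands the job in, once; it reports no verdict.
The state is a dict: "clock": time; "joint_pos": joint angles; "joint_vel": joint speeds; "tau": joint torques, N m; "eef_pos": TCP position; "tool_rot": TCP orientation; "ft_force": force on the tool from outside, world axes, zero at the start; "ft_torque": the same for the moment, N m; "grip_width": finger opening in m.
Only numpy, scipy, OpenCV 4.12 (cv2) and the standard library are available. Lean on these libraries where they do the work, as an engineer would, in place of code of your own. Each camera call takes 0.05 s, during which the arm holds its last target.

## Working session

There is one attempt and no reset: what is moved stays moved. The work goes in short steps, Python scripts to look and compute and a shell command to move; the robot and the scene stay as the last step left them, time stands still between calls to the robot, and variables do not carry over. Pictures are saved under pics/ and viewed, and the job is handed in when it is done.

```bash
ls; mkdir -p pics; python3 - <<'E'
from workcell import bot,eyes,job
import cv2,json
print(bot.get_obs())
for n in ["scene","side","wrist"]:
    c=eyes.camera(n); cv2.imwrite(f"pics/{n}0.png",cv2.cvtColor(c["color"],cv2.COLOR_RGB2BGR))
    print({k:v for k,v in c.items() if k!="color"})
E
```

```text
pics
{'clock': 0.0, 'joint_pos': array([-1.18401060e+00,  2.41414377e-01,  3.73955256e-03,  1.33514226e+00,
        2.79338406e-05,  1.57080648e+00]), 'joint_vel': array([-0.00033722, -0.00152925,  0.00097126,  0.00045173, -0.00106439,
       -0.00026441]), 'tau': array([ 2.40379695e-04, -3.72320044e+01,  2.52406758e+01,  1.70105539e-02,
       -6.93180723e-06, -8.87024214e-06]), 'eef_pos': array([ 0.1883877 , -0.46250282,  0.23041806]), 'tool_rot': array([ 9.81358288e-01,  1.92184519e-01, -1.80482930e-04, -9.94227105e-04]), 'ft_force': array([-0.0060377 ,  0.16406636, -0.09096302]), 'ft_torque': array([-0.04487719, -0.01930991, -0.00648232]), 'grip_width': 0.08550592534672194}
{'K': array([[453.91345369,   0.        , 249.27852877],
       [  0.        , 453.91345369, 193.2392574 ],
       [  0.        ,   0.        ,   1.        ]]), 'R': array([[-0.74013261,  0.67230404,  0.01452562],
       [ 0.51801112,  0.58378084, -0.6251915 ],
       [-0.42879855, -0.45520019, -0.7803362 ]]), 't': array([ 0.419529  , -0.1392697 ,  1.80189568])}
{'K': array([[455.64606059,   0.        , 252.65150142],
       [  0.        , 455.64606059, 192.27950853],
       [  0.        ,   0.        ,   1.        ]]), 'R': array([[-0.92635096, -0.37663827, -0.00418555],
       [-0.19872898,  0.49815812, -0.84400549],
       [ 0.31996983, -0.78101351, -0.5363182 ]]), 't': array([0.41863047, 0.21475269, 1.19883384])}
{'K': array([[298.44627584,   0.        , 253.80083811],
       [  0.        , 298.44627584, 195.61694481],
       [  0.        ,   0.        ,   1.        ]]), 'T_tool_cam': array([[ 8.21518086e-04, -9.66182248e-01, -2.57858855e-01,
         6.48326354e-02],
       [ 9.99999550e-01,  6.71502230e-04,  6.69840028e-04,
         6.72056362e-04],
       [-4.74034748e-04, -2.57859290e-01,  9.66182365e-01,
        -1.42949600e-01],
       [ 0.00000000e+00,  0.00000000e+00,  0.00000000e+00,
         1.00000000e+00]])}
```

View pics/scene0.png

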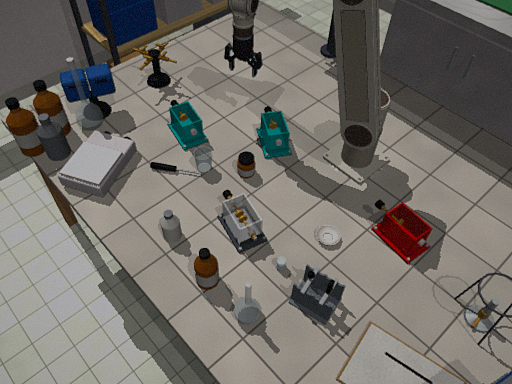

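View pics/side0.png

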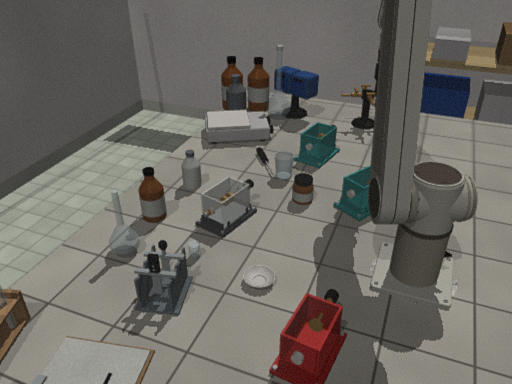

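View pics/wrist0.png

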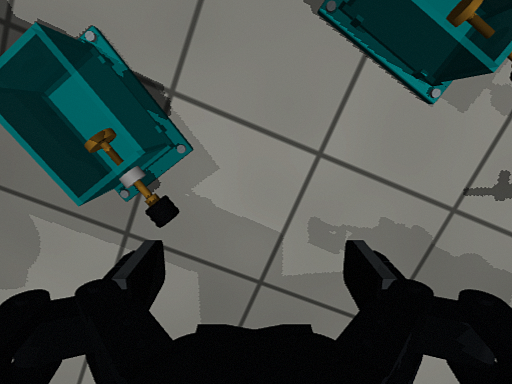

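```bash
python3 - <<'E'
import cv2,numpy as np
s=cv2.imread("pics/scene0.png");d=cv2.imread("pics/side0.png")
def cr(im,x,y,w,h,k): return cv2.resize(im[y:y+h,x:x+w],None,fx=k,fy=k,interpolation=cv2.INTER_CUBIC)
a=cr(s,210,180,70,75,5.7); b=cr(s,282,252,70,75,5.7)
cv2.imwrite("pics/c1.png",np.hstack([a,b]))
a=cr(d,190,170,75,70,5.3); b=cr(d,125,235,75,80,5.3)
b=cv2.resize(b,(a.shape[1],a.shape[0]*80//70)); 
a=cv2.copyMakeBorder(a,0,b.shape[0]-a.shape[0],0,0,cv2.BORDER_CONSTANT)
cv2.imwrite("pics/c2.png",np.hstack([a,b])); print(np.hstack([a,b]).shape)
E
```

```text
(424, 796, 3)
```

View pics/c1.png

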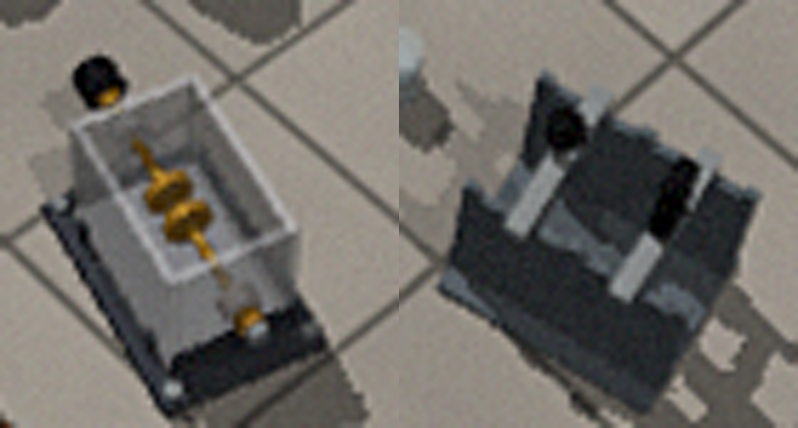

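View pics/c2.png

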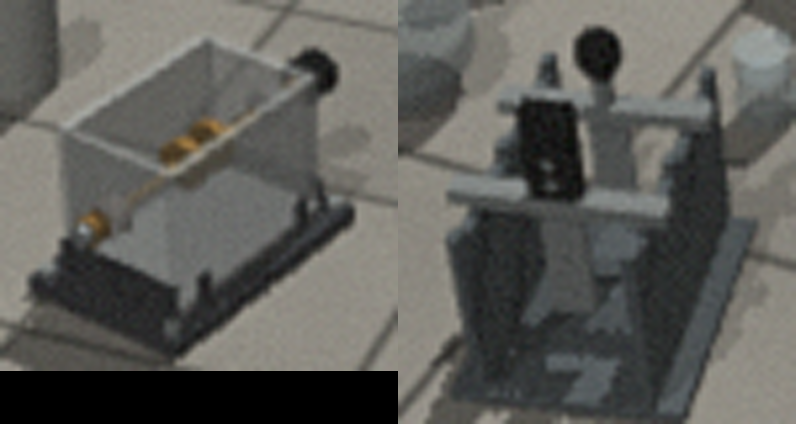

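```bash
cat > h.py <<'E'
import numpy as np,cv2
from scipy.spatial.transform import Rotation as Ro
from workcell import bot,eyes,job
def ext(cam,obs=None):
    if "T_tool_cam" in cam:
        T=np.eye(4);T[:3,:3]=Ro.from_quat(obs["tool_rot"]).as_matrix();T[:3,3]=obs["eef_pos"]
        W=T@cam["T_tool_cam"]; return W[:3,:3],W[:3,3]
    return cam["R"].T,-cam["R"].T@cam["t"]
def plane(cam,px,z,obs=None):
    R,c=ext(cam,obs); px=np.atleast_2d(px).astype(float)
    d=np.c_[px,np.ones(len(px))]@np.linalg.inv(cam["K"]).T@R.T
    return c+d*((z-c[2])/d[:,2:3])
def proj(cam,X,obs=None):
    R,c=ext(cam,obs); p=(np.atleast_2d(X)-c)@R@cam["K"].T
    return p[:,:2]/p[:,2:]
def tri(c1,p1,c2,p2,o1=None,o2=None):
    A=[];b=[]
    for c,p,o in((c1,p1,o1),(c2,p2,o2)):
        R,t=ext(c,o);d=R@np.linalg.inv(c["K"])@np.r_[p,1];d/=np.linalg.norm(d)
        P=np.eye(3)-np.outer(d,d);A.append(P);b.append(P@t)
    x,r,_,_=np.linalg.lstsq(np.vstack(A),np.hstack(b),rcond=None);return x,r
def snap(name,fn):
    o=bot.get_obs();c=eyes.camera(name);cv2.imwrite("pics/"+fn,cv2.cvtColor(c["color"],cv2.COLOR_RGB2BGR));return c,o
E
python3 - <<'E'
from h import *
np.set_printoptions(precision=4,suppress=True)
s=eyes.camera("scene");d=eyes.camera("side")
P=plane(s,[[222.3,201.9],[244.2,193.7],[262.3,220.9],[240.7,229.1]],.107);print(P,P.mean(0),np.linalg.norm(np.diff(P,axis=0),axis=1))
Q=plane(d,[[201.7,194.2],[229.6,177.5],[250,184.7],[224,202.5]],.107);print(Q,Q.mean(0),np.linalg.norm(np.diff(Q,axis=0),axis=1))
print("knob",tri(s,[227.2,194.6],d,[190+318/5.3,170+72/5.3]))
f=lambda a,b:[125+(a-399)/5.3,235+b/5.3]
print("tabtop/center",tri(s,[330.4,286],d,f(552,150)))
print("spare",tri(s,[311.5,274.5],d,f(598,52)))
# crossbar ends
sc=lambda a,b:[282+(a-399)/5.7,252+b/5.7]
for e in ((622,290),(708,160),(518,225),(597,100)): print(plane(s,sc(*e),.103))
for e in ((458,188),(660,205),(507,97),(700,112)): print(plane(d,f(*e),.103))
E
```

```text
[[ 0.5852 -0.1165  0.107 ]
 [ 0.5069 -0.094   0.107 ]
 [ 0.5384  0.0293  0.107 ]
 [ 0.6121  0.0067  0.107 ]] [ 0.5607 -0.0436  0.107 ] [0.0815 0.1272 0.0771]
[[ 0.6103  0.0049  0.107 ]
 [ 0.5744 -0.1127  0.107 ]
 [ 0.4993 -0.0966  0.107 ]
 [ 0.5311  0.0204  0.107 ]] [ 0.5538 -0.046   0.107 ] [0.123  0.0768 0.1212]
knob (array([ 0.5286, -0.1593,  0.0653]), array([0.]))
tabtop/center (array([0.5595, 0.3369, 0.1281]), array([0.]))
spare (array([0.5741, 0.2756, 0.1314]), array([0.]))
[[0.6072 0.3489 0.103 ]]
[[0.5195 0.3298 0.103 ]]
[[0.6203 0.2892 0.103 ]]
[[0.5365 0.2672 0.103 ]]
[[0.6026 0.35   0.103 ]]
[[0.5144 0.3264 0.103 ]]
[[0.6172 0.2894 0.103 ]]
[[0.5291 0.2655 0.103 ]]
```

```bash
cat >> h.py <<'E'
def go(p,phi_deg,quiet=False):
    o=bot.get_obs();R0=Ro.from_quat(o["tool_rot"]).as_matrix();f=np.radians(phi_deg)
    y=np.array([np.cos(f),np.sin(f),0]);x=np.array([-np.sin(f),np.cos(f),0])
    Rt=np.c_[x,y,[0,0,-1]]
    t=R0.T@(np.array(p)-o["eef_pos"]);dr=Ro.from_matrix(R0.T@Rt).as_rotvec()
    print("travel",np.round(t,4),"dr",np.round(dr,4),"rows~",np.linalg.norm(t)/.0625,np.degrees(np.linalg.norm(dr))/10.7)
E
python3 -c "
from h import *
go([.56,.337,.25],13.2)"
```

```text
travel [ 0.6457 -0.6006 -0.0185] dr [-9.0000e-04 -7.0000e-04 -1.4144e+00] rows~ 14.113129485992657 7.573818219301389
```

```bash
python3 -m crank '{"dr":[[0,0,-0.1],[0,0,-0.2],[0,0,-0.3],[0,0,-0.4],[0,0,-0.5],[0,0,-0.6],[0,0,-0.7],[0,0,-0.8],[0,0,-0.9],[0,0,-1.0]],"travel":[[0.02,-0.018,-0.01],[0.06,-0.055,-0.0185],[0.1,-0.093,-0.0185],[0.14,-0.13,-0.0185],[0.18,-0.167,-0.0185],[0.22,-0.205,-0.0185],[0.26,-0.242,-0.0185],[0.3,-0.28,-0.0185],[0.34,-0.316,-0.0185],[0.38,-0.353,-0.0185]],"hand":[0.085,0.085,0.085,0.085,0.085,0.085,0.085,0.085,0.085,0.085]}'; python3 -c "
from h import *
go([.56,.337,.25],13.2)"
```

```text
clock: 1.5
eef_pos: [0.4079, 0.0089, 0.25]
tool_rot: [0.768, 0.64, 0.0, 0.0]
ft_force: [1.0, -0.6, 0.7]
grip_width: 0.0852
travel [0.35   0.0907 0.    ] dr [ 8.000e-04  3.000e-04 -4.109e-01] rows~ 5.785678798094427 2.200454152185367
```

```bash
python3 -m crank '{"dr":[[0,0,-0.1],[0,0,-0.2],[0,0,-0.3],[0,0,-0.4],[0,0,-0.41],[0,0,-0.41],[0,0,-0.41],[0,0,-0.41],[0,0,-0.41]],"travel":[[0.05,0.013,0],[0.1,0.026,0],[0.15,0.039,0],[0.2,0.052,0],[0.25,0.065,0],[0.3,0.078,0],[0.33,0.085,0],[0.35,0.091,0],[0.35,0.091,0]],"hand":[0.085,0.085,0.085,0.085,0.085,0.085,0.085,0.085,0.085]}'; python3 -c "
from h import *
go([.56,.337,.25],13.2)
snap('wrist','w1.png')"
```

```text
clock: 2.62
eef_pos: [0.5609, 0.3358, 0.2484]
tool_rot: [0.622, 0.783, -0.001, -0.0]
ft_force: [0.2, -0.2, -0.3]
grip_width: 0.0851
travel [ 0.0014 -0.0006 -0.0016] dr [-0.0014  0.0005 -0.0027] rows~ 0.034646107015368376 0.01641047673291799
```

View pics/w1.png

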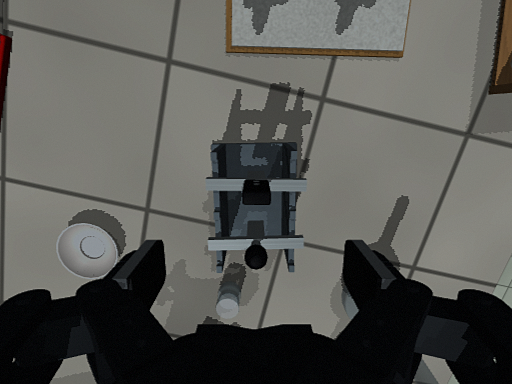

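```bash
python3 - <<'E'
import cv2
im=cv2.imread("pics/w1.png");c=im[135:275,200:315];cv2.imwrite("pics/w1c.png",cv2.resize(c,None,fx=4.2,fy=4.2,interpolation=cv2.INTER_CUBIC))
E
```

```text
(no output)
```

View pics/w1c.png

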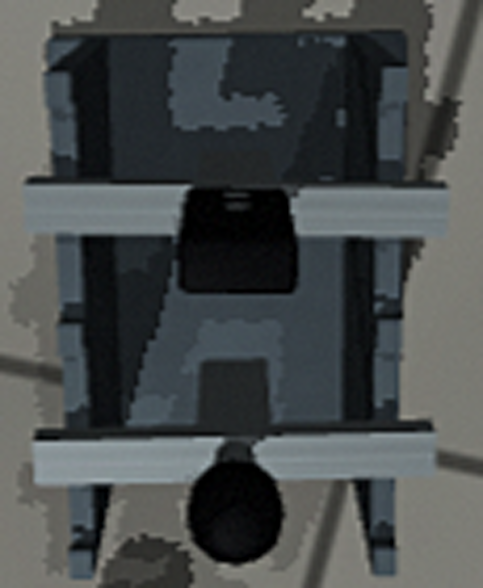

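```bash
python3 - <<'E'
from h import *
np.set_printoptions(precision=4,suppress=True)
o=bot.get_obs();c=eyes.camera("wrist")
f=lambda *a:np.array([[200+x/4.2,135+y/4.2] for x,y in a])
P=plane(c,f((25,208),(448,210)),.103,o);print(P,P.mean(0),np.linalg.norm(P[1]-P[0]),np.degrees(np.arctan2(*(P[1]-P[0])[1::-1])))
P=plane(c,f((34,460),(434,458)),.103,o);print(P,P.mean(0),np.linalg.norm(P[1]-P[0]),np.degrees(np.arctan2(*(P[1]-P[0])[1::-1])))
print(plane(c,f((178,292),(297,292)),.153,o))
# cheeks y-ends tops z=.095 corners
print(plane(c,f((57,40),(395,40),(80,575),(383,572)),.095,o))
P=plane(c,f((25,208),(448,210)),.103,o); go(np.r_[P.mean(0)[:2],.128-.019],np.degrees(np.arctan2(*(P[1]-P[0])[1::-1])))
E
```

```text
[[0.5144 0.3225 0.103 ]
 [0.6119 0.3446 0.103 ]] [0.5632 0.3335 0.103 ] 0.09989272000361397 12.782198271760823
[[0.5286 0.2596 0.103 ]
 [0.6256 0.2827 0.103 ]] [0.5771 0.2711 0.103 ] 0.09974202032265625 13.39079420466548
[[0.5528 0.3255 0.153 ]
 [0.5758 0.3309 0.153 ]]
[[0.5134 0.3618 0.095 ]
 [0.5906 0.3797 0.095 ]
 [0.546  0.2263 0.095 ]
 [0.6234 0.2452 0.095 ]]
travel [-0.0011  0.0026  0.1403] dr [-0.0012  0.0007  0.0029] rows~ 2.2448506200562766 0.017484076128299043
```

```bash
python3 -m crank '{"dr":[[0,0,0],[0,0,0],[0,0,0],[0,0,0],[0,0,0]],"travel":[[-0.001,0.0026,0.03],[-0.001,0.0026,0.07],[-0.001,0.0026,0.11],[-0.001,0.0026,0.138],[-0.001,0.0026,0.138]],"hand":[0.06,0.05,0.05,0.05,0.05]}'; python3 -c "
from h import *
go([.5632,.3335,.111],12.9)
snap('wrist','w2.png');snap('side','s2.png')"
```

```text
clock: 3.35
eef_pos: [0.5616, 0.332, 0.1095]
tool_rot: [0.623, 0.782, -0.003, -0.001]
ft_force: [-1.0, -1.0, 0.5]
grip_width: 0.05
travel [ 0.0011  0.0019 -0.0015] dr [-0.0059  0.002  -0.0003] rows~ 0.0431461020366635 0.033188804034287735
```

View pics/w2.png

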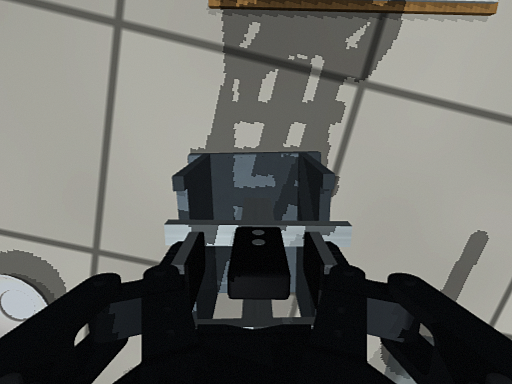

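View pics/s2.png

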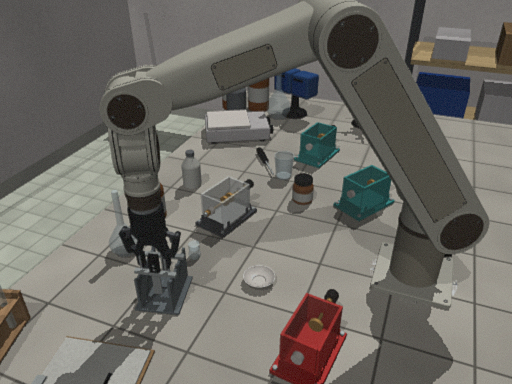

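```bash
python3 -m crank '{"dr":[[-0.006,0.002,0],[-0.006,0.002,0],[-0.006,0.002,0],[-0.006,0.002,0],[-0.006,0.002,0]],"travel":[[0.001,0.002,-0.0015],[0.001,0.002,-0.0015],[0.001,0.002,-0.0015],[0.001,0.002,-0.0015],[0.001,0.002,-0.0015]],"hand":[0.05,0.02,0.015,0.015,0.015]}'; python3 -c "
from h import *
go([.5632,.3335,.111],12.9)"
```

```text
clock: 4.08
eef_pos: [0.5659, 0.3361, 0.1151]
tool_rot: [0.623, 0.782, 0.004, 0.001]
ft_force: [-0.2, -0.1, 6.2]
grip_width: 0.0236
travel [-0.0019 -0.0032  0.004 ] dr [ 0.0082 -0.0028  0.0009] rows~ 0.08832757800464548 0.046788564932665234
```

```bash
python3 - <<'E'
from h import *
np.set_printoptions(precision=3,suppress=True)
s=eyes.camera("scene")
for n,p,z in(("flask",(247,312),.03),("flasktop",(249,285),.2),("amber",(205,253),.17),("white",(169,214),.13),("weigh",(282,264),.045),("jar",(247,156),.085),("dish",(328,236),.02)): print(n,plane(s,p,z)[0])
E
python3 -m crank '{"dr":[[0,0,0],[0,0,0],[0,0,0],[0,0,0],[0,0,0]],"travel":[[0,0,-0.01],[0,0,-0.05],[0,0,-0.1],[0,0,-0.14],[0,0,-0.14]],"hand":[0.015,0.015,0.015,0.015,0.015]}'; python3 -c "
from h import *
snap('wrist','w3.png');snap('side','s3.png');snap('scene','c3.png')"
```

```text
flask [0.762 0.204 0.03 ]
flasktop [0.758 0.205 0.2  ]
amber [0.774 0.032 0.17 ]
white [ 0.756 -0.178  0.13 ]
weigh [0.575 0.163 0.045]
jar [ 0.368 -0.233  0.085]
dish [0.37  0.181 0.02 ]
clock: 4.75
eef_pos: [0.5663, 0.3363, 0.2583]
tool_rot: [0.623, 0.782, 0.007, 0.003]
ft_force: [0.6, 0.8, -1.1]
grip_width: 0.0232
```

View pics/w3.png

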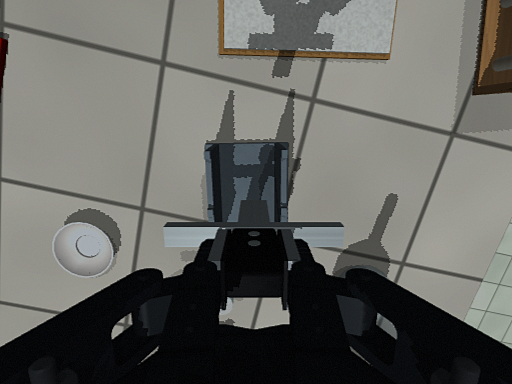

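View pics/s3.png

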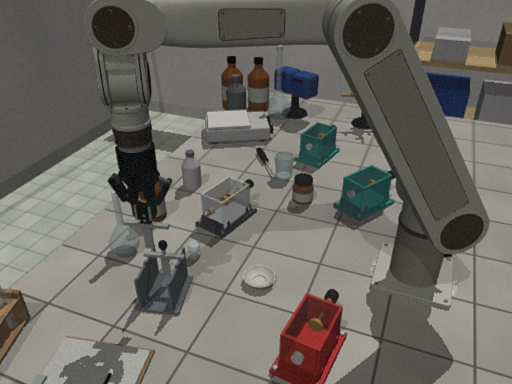

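```bash
python3 -c "
from h import *
go([.545,-.094,.258],-14.5)"
```

```text
travel [-0.4137 -0.1147 -0.007 ] dr [ 0.0034 -0.0021  0.4791] rows~ 6.870329116713161 2.5654868268260604
```

```bash
python3 -m crank '{"dr":[[0.003,-0.002,0.05],[0.003,-0.002,0.15],[0.003,-0.002,0.25],[0.003,-0.002,0.35],[0.003,-0.002,0.43],[0.003,-0.002,0.479],[0.003,-0.002,0.479],[0.003,-0.002,0.479],[0.003,-0.002,0.479],[0.003,-0.002,0.479]],"travel":[[-0.03,-0.008,-0.0005],[-0.08,-0.022,-0.001],[-0.13,-0.036,-0.002],[-0.18,-0.05,-0.003],[-0.23,-0.064,-0.004],[-0.28,-0.078,-0.005],[-0.33,-0.092,-0.006],[-0.38,-0.105,-0.007],[-0.414,-0.115,-0.007],[-0.414,-0.115,-0.007]],"hand":[0.015,0.015,0.015,0.015,0.015,0.015,0.015,0.015,0.015,0.015]}'
python3 -m crank '{"dr":[[0,0,0]],"travel":[[0,0,0]],"hand":[0.015]}'
 python3 -c "
from h import *
go([.545,-.094,.258],-14.5)
c,o=snap('wrist','w4.png');np.savez('w4.npz',e=o['eef_pos'],r=o['tool_rot']);im=cv2.imread('pics/w4.png');cv2.imwrite('pics/w4c.png',cv2.resize(im[50:250,160:360],None,fx=3,fy=3,interpolation=cv2.INTER_CUBIC))"
```

```text
clock: 6.15
eef_pos: [0.5439, -0.0964, 0.2566]
tool_rot: [0.792, 0.61, -0.0, -0.001]
ft_force: [0.0, 0.2, -0.9]
grip_width: 0.0232
clock: 6.28
eef_pos: [0.5445, -0.0936, 0.2573]
tool_rot: [0.791, 0.612, 0.001, -0.001]
ft_force: [0.2, 0.2, -0.9]
grip_width: 0.0233
travel [-0.0003  0.0005 -0.0007] dr [-0.001  -0.0022 -0.0001] rows~ 0.014469186108567995 0.012968856914133214
```

View pics/w4c.png

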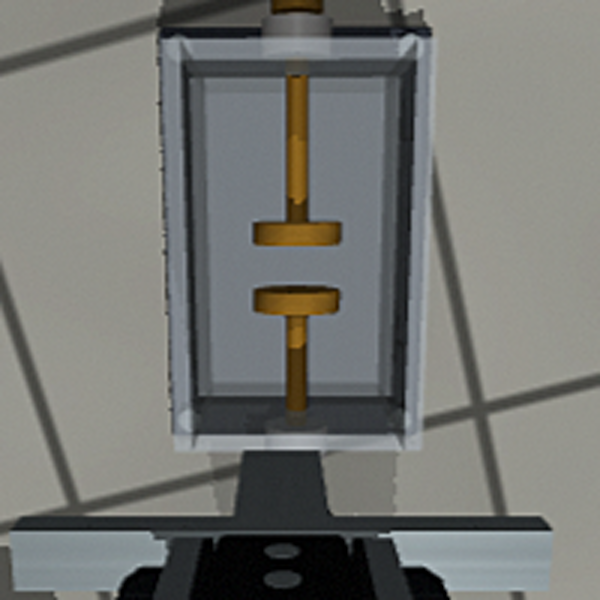

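```bash
python3 - <<'E'
from h import *
np.set_printoptions(precision=4,suppress=True)
d=np.load('w4.npz');o=dict(eef_pos=d['e'],tool_rot=d['r']);c=eyes.camera("wrist")
f=lambda *a:np.array([[160+x/3,50+y/3] for x,y in a])
P=plane(c,f((160,37),(434,38),(421,448),(173,450)),.107,o);ctr=P.mean(0);print(P,ctr,np.linalg.norm(np.diff(np.r_[P,P[:1]],axis=0),axis=1)[:])
yv=(P[0]+P[1]-P[2]-P[3]);yv/=np.linalg.norm(yv);xv=P[1]+P[2]-P[0]-P[3];xv/=np.linalg.norm(xv)
print(np.degrees(np.arctan2(yv[1],yv[0]))-90,np.degrees(np.arctan2(xv[1],xv[0])))
print("cell from cam centre height check; camera at",(ext(c,o)[1]-ctr)@np.c_[xv,yv])
Q=plane(c,f((297,246),(297,285)),.084,o);print("faces y:",(Q-ctr)@yv,(Q-ctr)@xv)
# held bar
B=plane(c,f((12,588),(551,588),(12,530),(551,530)),.245,o);print(B,np.linalg.norm(B[1]-B[0]),np.linalg.norm(B[2]-B[0]),B.mean(0),np.degrees(np.arctan2(*(B[1]-B[0])[1::-1])), (B.mean(0)-o['eef_pos']))
E
```

```text
[[ 0.537   0.0238  0.107 ]
 [ 0.6173  0.0027  0.107 ]
 [ 0.5863 -0.1225  0.107 ]
 [ 0.5044 -0.1021  0.107 ]] [ 0.5612 -0.0495  0.107 ] [0.0831 0.129  0.0844 0.13  ]
-14.20926375141022 -14.307961565515807
cell from cam centre height check; camera at [-0.0047  0.0172]
faces y: [ 0.0017 -0.0116] [0.0004 0.0004]
[[ 0.4941 -0.0873  0.245 ]
 [ 0.5923 -0.1126  0.245 ]
 [ 0.4979 -0.0763  0.245 ]
 [ 0.5943 -0.1011  0.245 ]] 0.1013247291582193 0.011636850169329686 [ 0.5446 -0.0943  0.245 ] -14.433760182776252 [ 0.0001 -0.0007 -0.0123]
```

```bash
python3 -c "
from h import *
go([.5607,-.0515,.235],-14.3)"
```

```text
travel [0.044  0.0049 0.0231] dr [ 0.0003 -0.002  -0.0019] rows~ 0.7981018284659025 0.014848772414528583
```

```bash
python3 -m crank '{"dr":[[0,-0.002,-0.002],[0,-0.002,-0.002],[0,-0.002,-0.002],[0,-0.002,-0.002]],"travel":[[0.02,0.002,0],[0.044,0.005,0.01],[0.044,0.005,0.023],[0.044,0.005,0.023]],"hand":[0.015,0.015,0.015,0.015]}'; python3 -c "
from h import *
go([.5607,-.0515,.135],-14.3)
snap('wrist','w5.png');snap('side','s5.png')"
```

```text
clock: 6.88
eef_pos: [0.5603, -0.0515, 0.2344]
tool_rot: [0.789, 0.614, -0.001, -0.0]
ft_force: [-0.0, -0.1, -1.3]
grip_width: 0.0237
travel [0.0002 0.0005 0.0994] dr [-0.0012  0.0008  0.0004] rows~ 1.5897432028036689 0.008009721837686572
```

View pics/s5.png

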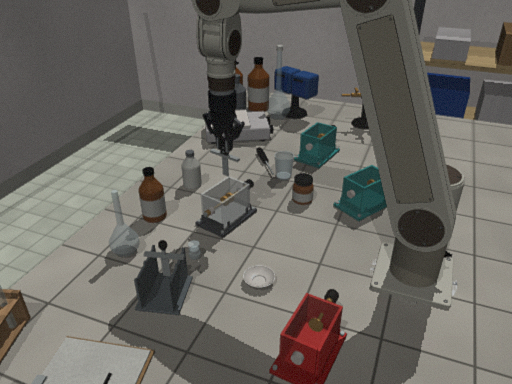

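View pics/w5.png

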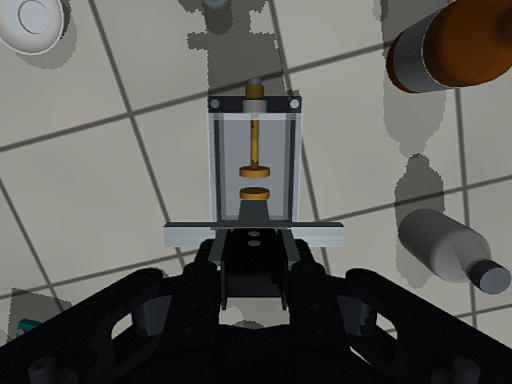

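```bash
python3 - <<'E'
from h import *
np.set_printoptions(precision=4,suppress=True)
o=bot.get_obs();c=eyes.camera("wrist")
ctr=np.array([.5612,-.0495]);y=np.array([.2462,.9692])
for yy in (.002,-.0116): print(proj(c,np.r_[ctr+y*yy,.084],o))
im=cv2.imread('pics/w5.png');print(im[165:202,256])
E
```

```text
[[252.7744 176.9821]]
[[252.8012 190.1124]]
[[ 14  49  72]
 [ 16  51  73]
 [ 16  52  74]
 [ 15  44  62]
 [ 13  31  44]
 [ 12  42  59]
 [ 32 103 142]
 [ 34 105 147]
 [ 36 105 143]
 [ 33 103 141]
 [ 34 105 146]
 [ 30 104 145]
 [ 21 100 146]
 [108 121 127]
 [139 130 121]
 [133 126 120]
 [131 125 120]
 [132 127 121]
 [132 127 120]
 [131 125 121]
 [134 127 121]
 [148 140 131]
 [ 29  41  51]
 [  3  28  42]
 [ 10  32  47]
 [ 11  34  49]
 [ 10  32  49]
 [  9  33  47]
 [  6  22  33]
 [ 31 102 141]
 [ 34 106 149]
 [ 33 106 145]
 [ 33 103 141]
 [ 34 108 152]
 [ 29 113 160]
 [ 48  49  51]
 [ 48  43  36]]
```

```bash
python3 -m crank '{"dr":[[0,0,0],[0,0,0],[0,0,0],[0,0,0],[0,0,0],[0,0,0]],"travel":[[0,0.0005,0.01],[0,0.0005,0.035],[0,0.0005,0.06],[0,0.0005,0.085],[0,0.0005,0.0995],[0,0.0005,0.0995]],"hand":[0.015,0.015,0.015,0.015,0.015,0.015]}'; python3 -c "
from h import *
go([.5607,-.0515,.128],-14.3)
snap('wrist','w6.png');snap('side','s6.png')
a=cv2.imread('pics/s6.png')[110:240,170:290];cv2.imwrite('pics/s6c.png',cv2.resize(a,None,fx=4,fy=4,interpolation=cv2.INTER_CUBIC))"
```

```text
clock: 7.78
eef_pos: [0.5609, -0.053, 0.1352]
tool_rot: [0.79, 0.613, -0.0, -0.0]
ft_force: [-0.2, -0.2, -0.5]
grip_width: 0.0229
travel [ 0.0014 -0.0006  0.0072] dr [-0.0006  0.0005 -0.0019] rows~ 0.11764984622597503 0.010998467614119784
```

View pics/s6c.png

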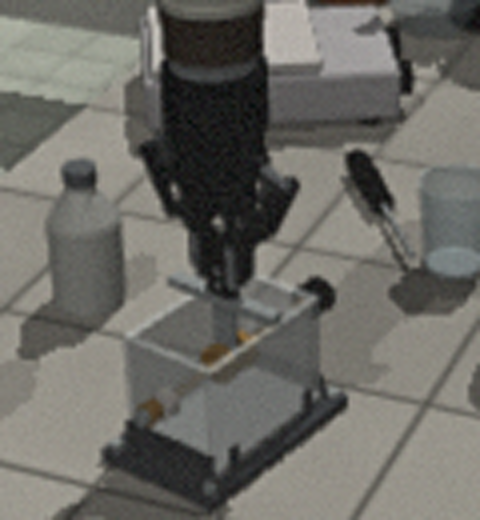

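View pics/w6.png

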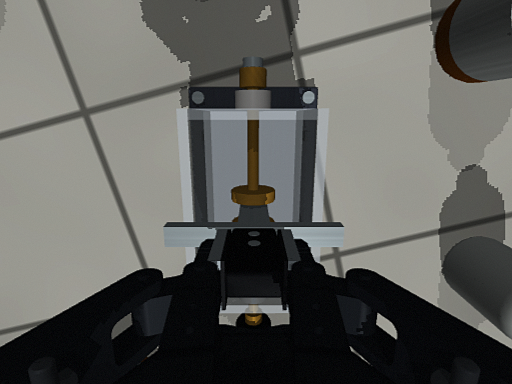

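```bash
python3 -m crank '{"dr":[[0,0,0],[0,0,0],[0,0,0]],"travel":[[0.001,0,0.004],[0.001,0,0.007],[0.001,0,0.007]],"hand":[0.015,0.015,0.015]}'; python3 -c "
from h import *
go([.5607,-.0515,.128],-14.3)"
```

```text
clock: 8.25
eef_pos: [0.562, -0.0518, 0.1293]
tool_rot: [0.79, 0.613, 0.001, 0.001]
ft_force: [-0.3, -0.4, -0.4]
grip_width: 0.0232
travel [ 0.     -0.0014  0.0013] dr [ 0.0018  0.0001 -0.0014] rows~ 0.03021285557973177 0.012141363727146769
```

```bash
python3 -m crank '{"dr":[[0,0,0],[0,0,0],[0,0,0],[0,0,0]],"travel":[[0,-0.001,0.002],[0,-0.001,0.002],[0,-0.001,0.002],[0,-0.001,0.002]],"hand":[0.015,0.015,0.03,0.05]}'; python3 -c "
from h import *
print(bot.get_obs()['eef_pos'],bot.get_obs()['grip_width'])
snap('wrist','w7.png')"
```

```text
clock: 8.75
eef_pos: [0.5614, -0.0517, 0.1277]
tool_rot: [0.79, 0.613, 0.001, 0.001]
ft_force: [0.3, -0.1, 0.9]
grip_width: 0.0472
[ 0.56138939 -0.05166575  0.12765453] 0.04718245846519257
```

View pics/w7.png

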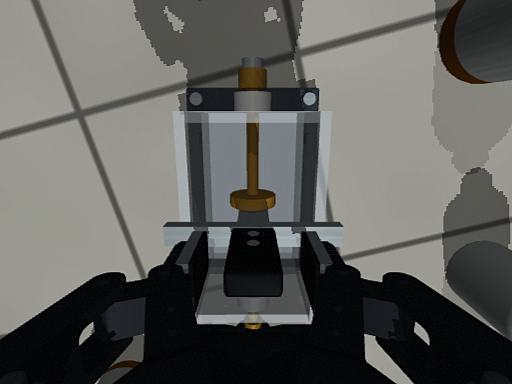

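```bash
python3 -m crank '{"dr":[[0,0,0],[0,0,0],[0,0,0],[0,0,0],[0,0,0],[0,0,0],[0,0,0],[0,0,0]],"travel":[[0,0,-0.02],[0,0,-0.06],[0,0,-0.1],[-0.02,0,-0.1],[-0.06,0,-0.1],[-0.11,0,-0.1],[-0.15,0,-0.1],[-0.15,0,-0.1]],"hand":[0.05,0.05,0.05,0.02,0.0,0.0,0,0]}'; python3 -c "
from h import *
ctr=np.array([.5612,-.0495]);y=np.array([.2470,.9690])
go(np.r_[ctr+y*-.158,.12],-14.3)
snap('wrist','w8.png');snap('scene','c8.png')"
```

```text
clock: 9.8
eef_pos: [0.5221, -0.1998, 0.2263]
tool_rot: [0.792, 0.611, -0.0, 0.0]
ft_force: [0.1, -0.7, -0.3]
grip_width: 0.0005
travel [-0.0027  0.0007  0.1063] dr [ 0.0003  0.0005 -0.0066] rows~ 1.7017029985181216 0.03520298960369236
```

View pics/w8.png

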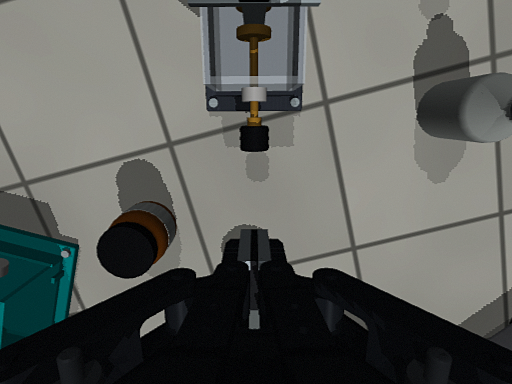

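View pics/c8.png

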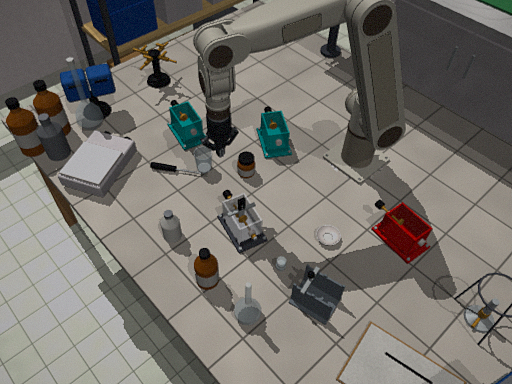

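```bash
python3 - <<'E'
from h import *
np.set_printoptions(precision=4,suppress=True)
o=bot.get_obs();c=eyes.camera("wrist");im=cv2.cvtColor(c["color"],cv2.COLOR_RGB2GRAY)
ctr=np.array([.5612,-.0495]);y=np.array([.2470,.9690]);x=np.array([.969,-.247])
print(im[120:160,255], im[139,235:275])
P=plane(c,[(255,151.5),(255,127),(240,140),(269,140)],.08,o)[:,:2]-ctr
print(P@y,P@x)
P=plane(c,[(240,140),(269,140)],.068,o)[:,:2]-ctr
print(P@x)
E
```

```text
[ 67 105 108 108  97  55  54  58  66  11  11  13  12  14  15  16  12  14
  14  11  15  13  15  12  14  12  13  11  12  15  13  14   9   4  51 122
 117 114 115 114] [113 114 115 120 103  37   0   3   7   3   7   9   9   8  13  11  11  15
  11  12  11  13  10  11  13  11  11   5  10   7   8   1   0  45 111 124
 121 118 119 120]
[-0.1214 -0.0984 -0.1105 -0.1105] [ 0.0011  0.0011 -0.0132  0.0145]
[-0.0138  0.0151]
```

```bash
python3 -m crank '{"dr":[[0,0,-0.006],[0,0,-0.006],[0,0,-0.006],[0,0,-0.006],[0,0,-0.006],[0,0,-0.006],[0,0,-0.006]],"travel":[[-0.003,0,0.03],[-0.003,0,0.08],[-0.003,0,0.12],[-0.003,0,0.16],[-0.003,0,0.176],[0.01,0,0.176],[0.01,0,0.176]],"hand":[0,0,0,0,0,0,0]}'; python3 -c "
from h import *
ctr=np.array([.5612,-.0495]);y=np.array([.2470,.9690])
go(np.r_[ctr+y*-.1345,.05],-14.3)
snap('wrist','w9.png')
o=bot.get_obs();print((o['eef_pos'][:2]-ctr)@y,o['ft_force'])"
```

```text
clock: 10.82
eef_pos: [0.5282, -0.1863, 0.053]
tool_rot: [0.788, 0.616, 0.001, 0.002]
ft_force: [0.7, -0.6, 0.4]
grip_width: 0.0002
travel [ 0.0062 -0.0018  0.003 ] dr [0.0049 0.0001 0.0067] rows~ 0.11486306091682806 0.04457537184498067
-0.1412593615127932 [ 0.77961719 -0.45194108  0.70328453]
```

View pics/w9.png

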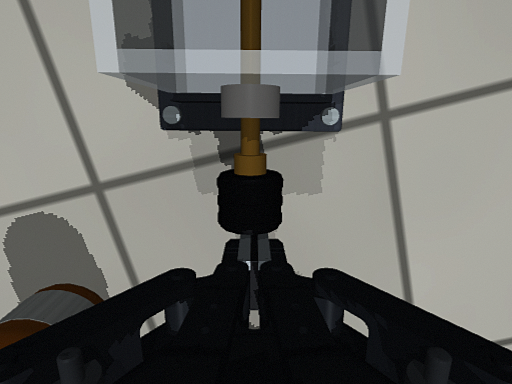

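```bash
cat > st.py <<'E'
from h import *
ctr=np.array([.5612,-.0495]);y=np.array([.2470,.9690]);x=np.array([.969,-.247])
o=bot.get_obs();p=o['eef_pos'][:2]-ctr
print("y",round(p@y*1e3,2),"x",round(p@x*1e3,2),"z",round(o['eef_pos'][2]*1e3,2),"Fy",round(o['ft_force'][:2]@y,2),"F",np.round(o['ft_force'],2),"w",round(o['grip_width'],4))
E
python3 -m crank '{"dr":[[0,0,0],[0,0,0],[0,0,0],[0,0,0],[0,0,0],[0,0,0]],"travel":[[0.002,-0.001,0.002],[0.004,-0.001,0.002],[0.006,-0.001,0.002],[0.008,-0.001,0.002],[0.01,-0.001,0.002],[0.01,-0.001,0.002]],"hand":[0,0,0,0,0,0]}'; python3 st.py
```

```text
clock: 11.62
eef_pos: [0.5276, -0.1788, 0.0495]
tool_rot: [0.789, 0.615, -0.001, 0.002]
ft_force: [-2.0, -5.8, 1.3]
grip_width: -0.0
y -133.58 x -0.59 z 49.51 Fy -6.12 F [-1.95 -5.82  1.31] w -0.0
```

```bash
python3 -m crank '{"dr":[[0,0,0],[0,0,0],[0,0,0],[0,0,0],[0,0,0]],"travel":[[0.0015,0,0],[0.003,0,0],[0.0045,0,0],[0.006,0,0],[0.006,0,0]],"hand":[0,0,0,0,0]}'; python3 st.py;python3 -m crank '{"dr":[[0,0,0],[0,0,0]],"travel":[[0.0015,0,0],[0.0015,0,0]],"hand":[0,0]}'; python3 st.py; python3 -c "
from h import *
snap('wrist','w10.png');snap('side','s10.png');
a=cv2.imread('pics/s10.png')[150:240,190:270];cv2.imwrite('pics/s10c.png',cv2.resize(a,None,fx=6,fy=6,interpolation=cv2.INTER_CUBIC))"
```

```text
clock: 12.25
eef_pos: [0.5291, -0.1731, 0.0495]
tool_rot: [0.789, 0.615, -0.001, 0.002]
ft_force: [-2.7, -5.3, 0.7]
grip_width: -0.0
y -127.71 x -0.54 z 49.52 Fy -5.85 F [-2.72 -5.34  0.65] w -0.0
clock: 12.5
eef_pos: [0.5295, -0.1717, 0.0495]
tool_rot: [0.789, 0.615, -0.001, 0.002]
ft_force: [-1.8, -5.8, 0.5]
grip_width: 0.0001
y -126.29 x -0.56 z 49.53 Fy -6.07 F [-1.84 -5.8   0.54] w 0.0001
```

View pics/w10.png

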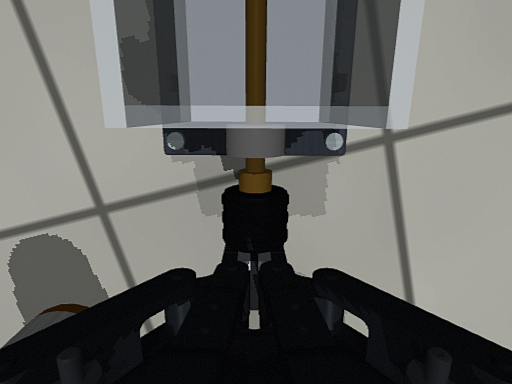

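View pics/s10c.png

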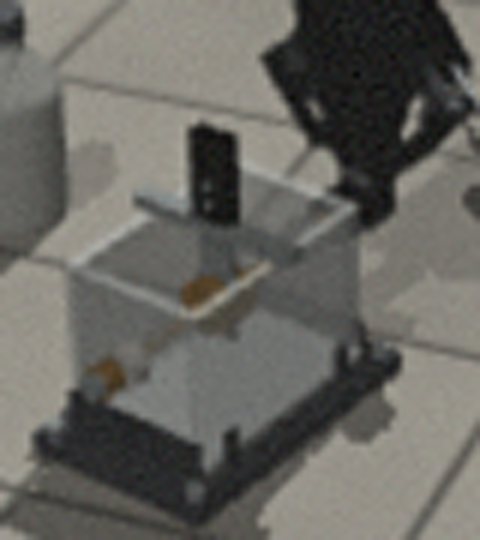

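```bash
python3 -m crank '{"dr":[[0,0,0],[0,0,0]],"travel":[[0.001,0,0],[0.001,0,0]],"hand":[0,0]}' >/dev/null; python3 st.py;python3 -m crank '{"dr":[[0,0,0],[0,0,0]],"travel":[[0.0005,0,0],[0.0005,0,0]],"hand":[0,0]}'>/dev/null; python3 st.py;python3 -m crank '{"dr":[[0,0,0],[0,0,0]],"travel":[[0.0005,0,0],[0.0005,0,0]],"hand":[0,0]}'>/dev/null; python3 st.py;
```

```text
y -125.34 x -0.56 z 49.53 Fy -6.18 F [-1.77 -5.92  0.98] w -0.0003
y -124.89 x -0.59 z 49.51 Fy -5.7 F [-1.9  -5.39  0.88] w -0.0003
y -124.44 x -0.54 z 49.53 Fy -6.54 F [-0.62 -6.59 -0.2 ] w -0.0002
```

```bash
python3 -m crank '{"dr":[[0,0,0],[0,0,0]],"travel":[[0.0005,0,0],[0.0005,0,0]],"hand":[0,0]}'>/dev/null; python3 st.py;python3 -m crank '{"dr":[[0,0,0],[0,0,0]],"travel":[[0.0005,0,0],[0.0005,0,0]],"hand":[0,0]}'>/dev/null; python3 st.py
```

```text
y -123.99 x -0.55 z 49.53 Fy -5.95 F [-1.57 -5.74  1.11] w 0.0001
y -123.55 x -0.55 z 49.53 Fy -5.72 F [-1.11 -5.62  1.37] w -0.0002
```

```bash
python3 -m crank '{"dr":[[0,0,0],[0,0,0]],"travel":[[0.0005,0,0],[0.0005,0,0]],"hand":[0,0]}'>/dev/null; python3 st.py;python3 -m crank '{"dr":[[0,0,0],[0,0,0]],"travel":[[0.0005,0,0],[0.0005,0,0]],"hand":[0,0]}'>/dev/null; python3 st.py; python3 -c "
from h import *
c,o=snap('wrist','w11.png')
a=cv2.imread('pics/w11.png')[0:260,180:330];cv2.imwrite('pics/w11c.png',cv2.resize(a,None,fx=2.3,fy=2.3,interpolation=cv2.INTER_CUBIC))
snap('side','s11.png');a=cv2.imread('pics/s11.png')[170:215,205:250];cv2.imwrite('pics/s11c.png',cv2.resize(a,None,fx=12,fy=12,interpolation=cv2.INTER_CUBIC))"
```

```text
y -123.15 x -0.55 z 49.54 Fy -7.33 F [-1.71 -7.13  0.77] w -0.0002
y -122.6 x -0.59 z 49.52 Fy -6.81 F [-1.54 -6.64  1.1 ] w -0.0004
```

View pics/s11c.png

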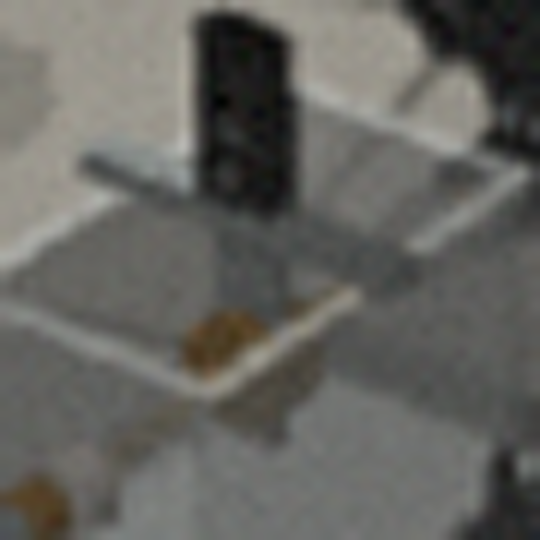

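View pics/w11c.png

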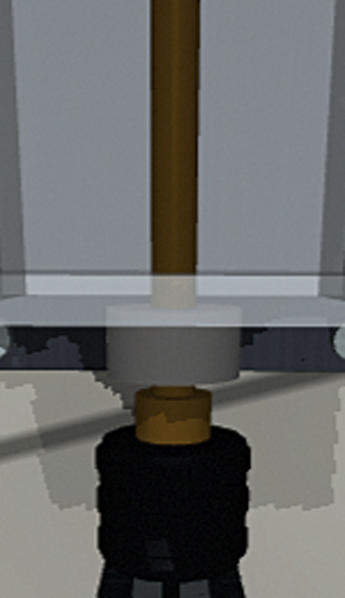

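```bash
python3 -m crank '{"dr":[[0,0,0],[0,0,0]],"travel":[[0.0005,0,0],[0.0005,0,0]],"hand":[0,0]}'>/dev/null; python3 st.py;python3 -m crank '{"dr":[[0,0,0],[0,0,0]],"travel":[[0.0004,0,0],[0.0004,0,0]],"hand":[0,0]}'>/dev/null; python3 st.py
```

```text
y -122.26 x -0.57 z 49.55 Fy -6.22 F [-2.02 -5.9   0.99] w 0.0003
y -122.26 x -0.54 z 49.54 Fy -7.39 F [-2.17 -7.07  1.4 ] w -0.0
```

```bash
python3 -m crank '{"dr":[[0,0,0],[0,0,0]],"travel":[[0.0004,0,0],[0.0004,0,0]],"hand":[0,0]}'>/dev/null; python3 st.py
```

```text
y -122.27 x -0.58 z 49.55 Fy -9.05 F [-3.44 -8.46  1.04] w -0.0
```

```bash
python3 -m crank '{"dr":[[0,0,0],[0,0,0]],"travel":[[0.0003,0,0],[0.0003,0,0]],"hand":[0,0]}'>/dev/null; python3 st.py;  python3 -m crank '{"dr":[[0,0,0],[0,0,0],[0,0,0],[0,0,0],[0,0,0]],"travel":[[-0.002,0,0],[-0.006,0,0],[-0.014,0,0],[-0.03,0,0],[-0.03,0,0]],"hand":[0,0,0,0,0]}'; python3 st.py
```

```text
y -122.29 x -0.58 z 49.56 Fy -9.97 F [-3.24 -9.46  0.25] w -0.0005
clock: 16.08
eef_pos: [0.5236, -0.195, 0.0494]
tool_rot: [0.789, 0.615, 0.001, 0.001]
ft_force: [-0.4, 0.5, -0.1]
grip_width: -0.0004
y -150.28 x -0.52 z 49.38 Fy 0.4 F [-0.45  0.53 -0.15] w -0.0004
```

```bash
python3 -m crank '{"dr":[[0,0,0],[0,0,0],[0,0,0],[0,0,0],[0,0,0],[0,0,0],[0,0,0],[0,0,0],[0,0,0]],"travel":[[0,0,-0.03],[0,0,-0.08],[0,0,-0.13],[0,0,-0.18],[0.02,0,-0.21],[0.06,0,-0.21],[0.1,0,-0.21],[0.1,0,-0.21],[0.1,0,-0.21]],"hand":[0,0,0,0,0,0.03,0.05,0.05,0.05]}'; python3 st.py;  python3 -c "
from h import *
c,o=snap('wrist','w12.png');np.savez('w12.npz',e=o['eef_pos'],r=o['tool_rot'])
a=cv2.imread('pics/w12.png')[40:240,160:360];cv2.imwrite('pics/w12c.png',cv2.resize(a,None,fx=3,fy=3,interpolation=cv2.INTER_CUBIC))"
```

```text
clock: 17.2
eef_pos: [0.5476, -0.0967, 0.2593]
tool_rot: [0.788, 0.616, 0.0, 0.001]
ft_force: [-0.4, -0.9, 0.9]
grip_width: 0.0501
y -49.08 x -1.53 z 259.27 Fy -0.96 F [-0.39 -0.89  0.95] w 0.0501
```

View pics/w12c.png

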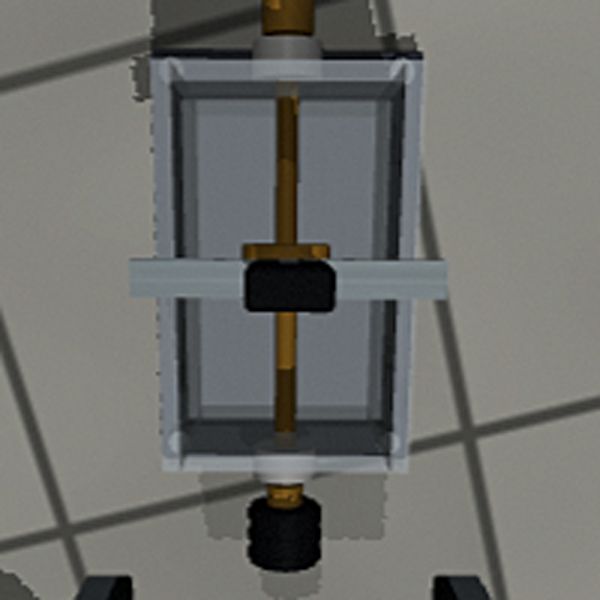

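```bash
python3 - <<'E'
from h import *
np.set_printoptions(precision=4,suppress=True)
d=np.load('w12.npz');o=dict(eef_pos=d['e'],tool_rot=d['r']);c=eyes.camera("wrist")
f=lambda *a:np.array([[160+x/3,40+y/3] for x,y in a])
ctr=np.array([.5612,-.0495]);y=np.array([.2470,.9690]);x=np.array([.969,-.247])
P=plane(c,f((130,278),(447,279)),.115,o);m=P.mean(0);print(P,m,np.linalg.norm(P[1]-P[0]),np.degrees(np.arctan2(*(P[1]-P[0])[1::-1])),(m[:2]-ctr)@y,(m[:2]-ctr)@x)
K=plane(c,f((285,500),(285,570)),.075,o)[:,:2]-ctr;print(K@y)
R=plane(c,f((151,58),(423,58),(408,470),(163,470)),.107,o);print(R.mean(0))
go(np.r_[m[:2],.1275],-14.3)
E
```

```text
[[ 0.5138 -0.0378  0.115 ]
 [ 0.6104 -0.0621  0.115 ]] [ 0.5621 -0.0499  0.115 ] 0.09965396045425395 -14.15193159563543 -0.0001972187702937008 0.0010004781985939065
[-0.0853 -0.1139]
[ 0.5616 -0.0494  0.107 ]
travel [0.0496 0.0024 0.1317] dr [0.0017 0.0003 0.0034] rows~ 2.2529413615944422 0.02047810666897407
```

```bash
python3 -m crank '{"dr":[[0,0,0],[0,0,0],[0,0,0],[0,0,0],[0,0,0],[0,0,0]],"travel":[[0.02,0.001,0],[0.05,0.0025,0.01],[0.05,0.0025,0.05],[0.05,0.0025,0.09],[0.05,0.0025,0.11],[0.05,0.0025,0.11]],"hand":[0.05,0.05,0.05,0.05,0.05,0.05]}'; python3 -m crank '{"dr":[[0,0,0],[0,0,0]],"travel":[[0,0,0.005],[0,0,0.005]],"hand":[0.05,0.05]}';python3 st.py;  python3 -c "
from h import *
go([.5621,-.0499,.127],-14.2)
c,o=snap('wrist','w13.png')"
```

```text
clock: 18.05
eef_pos: [0.5611, -0.0482, 0.1474]
tool_rot: [0.788, 0.615, -0.001, -0.001]
ft_force: [0.0, -0.3, 0.4]
grip_width: 0.05
clock: 18.3
eef_pos: [0.5632, -0.0488, 0.1453]
tool_rot: [0.788, 0.615, 0.001, 0.001]
ft_force: [0.0, 0.0, -0.1]
grip_width: 0.0498
y 1.21 x 1.73 z 145.25 Fy 0.01 F [ 0.01  0.   -0.07] w 0.0498
travel [-0.0014 -0.0008  0.0182] dr [ 0.0036 -0.0003  0.0028] rows~ 0.293077896533106 0.02447175526557983
```

View pics/w13.png

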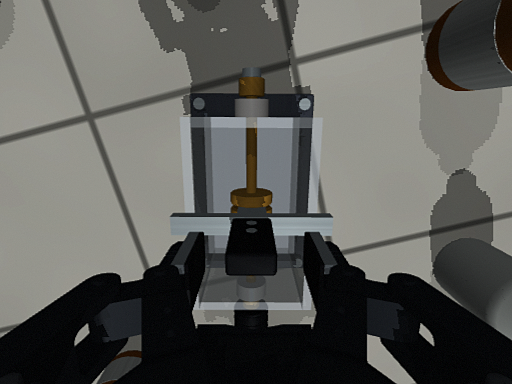

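```bash
python3 -m crank '{"dr":[[0.003,0,0.002],[0.003,0,0.002],[0.003,0,0.002],[0.003,0,0.002]],"travel":[[-0.0014,-0.0008,0.008],[-0.0014,-0.0008,0.017],[-0.0014,-0.0008,0.018],[-0.0014,-0.0008,0.018]],"hand":[0.05,0.05,0.05,0.05]}';python3 st.py;  python3 -c "
from h import *
go([.5621,-.0499,.127],-14.2)"
```

```text
clock: 18.85
eef_pos: [0.5613, -0.0499, 0.1261]
tool_rot: [0.789, 0.615, -0.001, -0.001]
ft_force: [-0.1, -0.9, -0.5]
grip_width: 0.05
y -0.42 x 0.16 z 126.09 Fy -0.88 F [-0.12 -0.87 -0.52] w 0.05
travel [ 0.0003  0.0008 -0.0009] dr [-0.0016  0.0002  0.0008] rows~ 0.019891364181759668 0.009731449199526131
```

```bash
python3 -m crank '{"dr":[[0,0,0],[0,0,0],[0,0,0],[0,0,0],[0,0,0]],"travel":[[0,0.0003,0],[0,0.0003,0],[0,0.0003,0],[0,0.0003,0],[0,0.0003,0]],"hand":[0.035,0.025,0.015,0.015,0.015]}';python3 st.py
```

```text
clock: 19.48
eef_pos: [0.5617, -0.05, 0.1268]
tool_rot: [0.789, 0.615, -0.0, -0.0]
ft_force: [-2.2, -0.7, 4.2]
grip_width: 0.0232
y -0.33 x 0.57 z 126.78 Fy -1.26 F [-2.16 -0.75  4.24] w 0.0232
```

Gripped. I'm lifting in small steps so I can read the drag.

```bash
for i in 1; do python3 -m crank '{"dr":[[0,0,0]],"travel":[[0,0,-0.002]],"hand":[0.015]}'>/dev/null;python3 st.py; done; python3 -m crank '{"dr":[[0,0,0]],"travel":[[0,0,-0.002]],"hand":[0.015]}'>/dev/null;python3 st.py
python3 -m crank '{"dr":[[0,0,0]],"travel":[[0,0,-0.003]],"hand":[0.015]}'>/dev/null;python3 st.py
python3 -m crank '{"dr":[[0,0,0]],"travel":[[0,0,-0.003]],"hand":[0.015]}'>/dev/null;python3 st.py
python3 -m crank '{"dr":[[0,0,0]],"travel":[[0,0,-0.003]],"hand":[0.015]}'>/dev/null;python3 st.py
python3 -m crank '{"dr":[[0,0,0]],"travel":[[0,0,-0.003]],"hand":[0.015]}'>/dev/null;python3 st.py
```

```text
y -0.38 x 0.46 z 127.59 Fy 1.58 F [ 0.48  1.51 -3.92] w 0.0235
y -0.36 x 0.25 z 129.45 Fy 0.34 F [-0.45  0.46 -4.  ] w 0.0232
y -0.36 x 0.13 z 132.67 Fy 0.56 F [-0.56  0.72 -5.02] w 0.0233
y -0.37 x 0.31 z 136.11 Fy 0.52 F [-0.18  0.58 -4.24] w 0.0233
y -0.38 x 0.49 z 139.44 Fy 0.58 F [-0.63  0.75 -3.69] w 0.0234
y -0.39 x 0.68 z 142.7 Fy 0.22 F [-0.4   0.32 -3.62] w 0.023
```

```bash
python3 -m crank '{"dr":[[0,0,0],[0,0,0]],"travel":[[0,0,-0.004],[0,0,-0.008]],"hand":[0.015,0.015]}'>/dev/null;python3 st.py
python3 -m crank '{"dr":[[0,0,0],[0,0,0]],"travel":[[0,0,-0.004],[0,0,-0.008]],"hand":[0.015,0.015]}'>/dev/null;python3 st.py
python3 -m crank '{"dr":[[0,0,0],[0,0,0]],"travel":[[0,0,-0.004],[0,0,-0.008]],"hand":[0.015,0.015]}'>/dev/null;python3 st.py
python3 -m crank '{"dr":[[0,0,0],[0,0,0],[0,0,0],[0,0,0],[0,0,0]],"travel":[[0,0,-0.01],[0,0,-0.03],[0,0,-0.06],[0,0,-0.09],[0,0,-0.09]],"hand":[0.015,0.015,0.015,0.015,0.015]}';python3 st.py; python3 -c "
from h import *
c,o=snap('wrist','w14.png')
go([.545,-.094,.257],-14.3)"
```

```text
y -0.37 x 0.91 z 151.0 Fy 0.09 F [ 0.48 -0.03 -2.48] w 0.0233
y -0.38 x 0.94 z 159.03 Fy 0.33 F [-0.4   0.45 -1.38] w 0.0232
y -0.5 x 0.83 z 166.88 Fy -0.97 F [-0.72 -0.82 -1.58] w 0.0232
clock: 21.6
eef_pos: [0.5636, -0.0503, 0.2598]
tool_rot: [0.789, 0.615, 0.002, 0.002]
ft_force: [1.1, -0.9, -1.5]
grip_width: 0.0233
y -0.14 x 2.49 z 259.76 Fy -0.59 F [ 1.07 -0.88 -1.54] w 0.0233
travel [-0.0468 -0.0064  0.0006] dr [ 0.0021 -0.0003  0.0025] rows~ 0.7562002563635731 0.017637878474904015
```

View pics/w14.png

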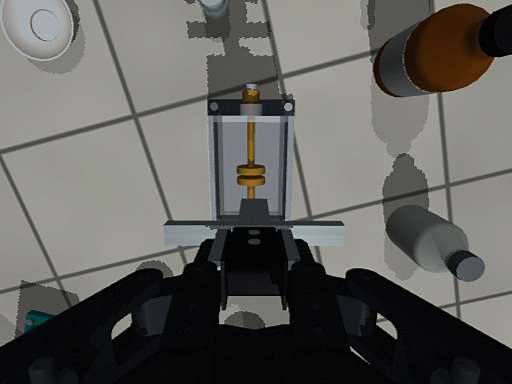

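```bash
python3 -c "
from h import *
go([.564,.29,.26],13.1)"
```

```text
travel [ 0.3302 -0.0818 -0.0024] dr [ 2.100e-03  2.000e-04 -4.757e-01] rows~ 5.442523095934292 2.5472018651150785
```

```bash
python3 -m crank '{"dr":[[0,0,-0.05],[0,0,-0.15],[0,0,-0.25],[0,0,-0.35],[0,0,-0.43],[0,0,-0.476],[0,0,-0.476],[0,0,-0.476],[0,0,-0.476],[0,0,-0.476]],"travel":[[0.03,-0.007,-0.001],[0.08,-0.02,-0.001],[0.13,-0.032,-0.001],[0.18,-0.045,-0.001],[0.23,-0.057,-0.001],[0.27,-0.067,-0.001],[0.3,-0.074,-0.001],[0.32,-0.079,-0.001],[0.33,-0.082,-0.001],[0.33,-0.082,-0.001]],"hand":[0.015,0.015,0.015,0.015,0.015,0.015,0.015,0.015,0.015,0.015]}';python3 -m crank '{"dr":[[0,0,0]],"travel":[[0,0,0]],"hand":[0.015]}'; python3 -c "
from h import *
go([.5645,.335,.23],13.1)
c,o=snap('wrist','w15.png');np.savez('w15.npz',e=o['eef_pos'],r=o['tool_rot'])"
```

```text
clock: 22.9
eef_pos: [0.5629, 0.2898, 0.2569]
tool_rot: [0.622, 0.783, -0.001, -0.0]
ft_force: [-0.6, 0.2, -0.6]
grip_width: 0.0233
clock: 23.02
eef_pos: [0.5632, 0.2889, 0.2575]
tool_rot: [0.622, 0.783, -0.0, -0.0]
ft_force: [0.3, 0.2, -0.0]
grip_width: 0.0236
travel [0.0447 0.0117 0.0275] dr [-0.0011  0.0001 -0.001 ] rows~ 0.8597746289453384 0.007804118238557257
```

View pics/w15.png

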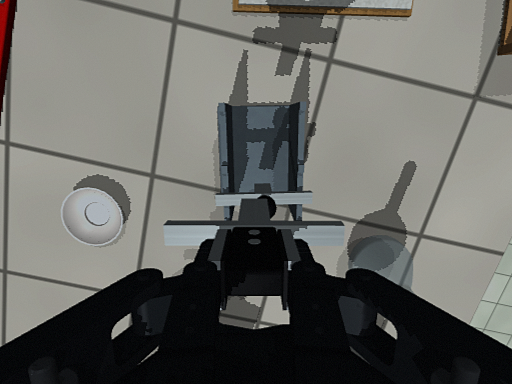

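```bash
python3 - <<'E'
from h import *
np.set_printoptions(precision=4,suppress=True)
d=np.load('w15.npz');o=dict(eef_pos=d['e'],tool_rot=d['r']);c=eyes.camera("wrist")
print(proj(c,[[.5134,.3618,.095],[.5906,.3797,.095],[.5632,.3335,.103]],o))
P=plane(c,[(222.5,105),(300,104),(216,200),(312,197)],.095,o);print(P)
print((P[0]+P[1])[:2]/2)
im=cv2.imread('pics/w15.png')[95:225,200:330];cv2.imwrite('pics/w15c.png',cv2.resize(im,None,fx=4.5,fy=4.5,interpolation=cv2.INTER_CUBIC))
E
```

```text
[[221.169   96.7186]
 [302.6037  96.7664]
 [264.3289 137.858 ]]
[[0.5162 0.3545 0.095 ]
 [0.5899 0.3726 0.095 ]
 [0.5288 0.2581 0.095 ]
 [0.6274 0.2845 0.095 ]]
[0.5531 0.3636]
```

View pics/w15c.png

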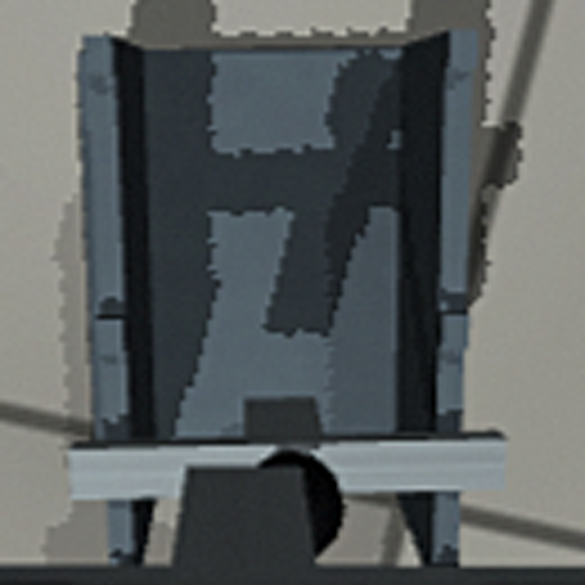

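```bash
python3 -m crank '{"dr":[[0,0,0],[0,0,0],[0,0,0],[0,0,0],[0,0,0]],"travel":[[0.02,0.005,0],[0.044,0.0105,0.01],[0.044,0.0105,0.04],[0.044,0.0105,0.06],[0.044,0.0105,0.06]],"hand":[0.015,0.015,0.015,0.015,0.015]}'; python3 -m crank '{"dr":[[0,0,0]],"travel":[[0,0,0.005]],"hand":[0.015]}'; python3 -c "
from h import *
go([.5635,.334,.1165],13.1)
c,o=snap('wrist','w16.png');np.savez('w16.npz',e=o['eef_pos'],r=o['tool_rot'])
snap('side','s16.png');a=cv2.imread('pics/s16.png')[190:330,90:230];cv2.imwrite('pics/s16c.png',cv2.resize(a,None,fx=4,fy=4,interpolation=cv2.INTER_CUBIC))"
```

```text
clock: 23.75
eef_pos: [0.5617, 0.335, 0.1944]
tool_rot: [0.622, 0.783, -0.003, -0.001]
ft_force: [0.1, 0.5, -1.0]
grip_width: 0.0232
clock: 23.88
eef_pos: [0.5638, 0.3359, 0.1933]
tool_rot: [0.622, 0.783, 0.001, -0.0]
ft_force: [1.0, -0.2, -0.5]
grip_width: 0.0232
travel [-0.0018 -0.0008  0.0768] dr [ 0.001  -0.001   0.0005] rows~ 1.229472499447557 0.00807916015198402
```

View pics/w16.png

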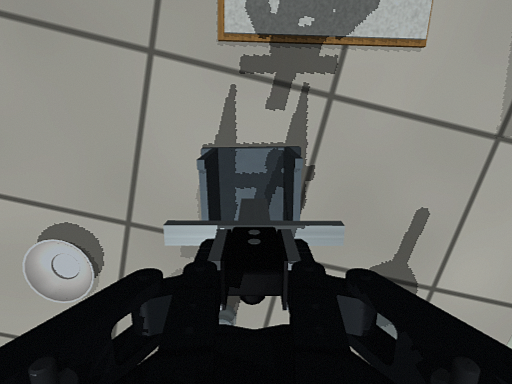

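View pics/s16c.png

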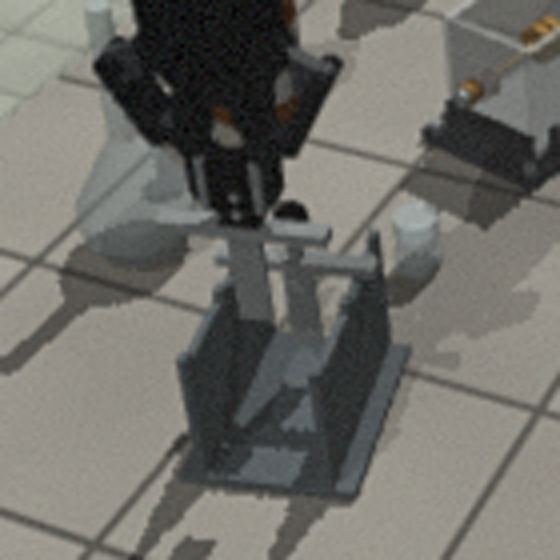

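```bash
python3 -m crank '{"dr":[[0,0,0],[0,0,0],[0,0,0],[0,0,0],[0,0,0],[0,0,0]],"travel":[[-0.0018,-0.0008,0.01],[-0.0018,-0.0008,0.03],[-0.0018,-0.0008,0.05],[-0.0018,-0.0008,0.065],[-0.0018,-0.0008,0.07],[-0.0018,-0.0008,0.07]],"hand":[0.015,0.015,0.015,0.015,0.015,0.015]}'; python3 -c "
from h import *
go([.5635,.334,.1155],13.1)
c,o=snap('wrist','w17.png')"
```

```text
clock: 24.72
eef_pos: [0.5628, 0.3333, 0.1224]
tool_rot: [0.622, 0.783, -0.0, -0.0]
ft_force: [0.3, -0.1, -0.9]
grip_width: 0.0231
travel [0.0005 0.0008 0.0069] dr [-0.001  -0.0003  0.0003] rows~ 0.11129803140951063 0.00607662037521366
```

View pics/w17.png

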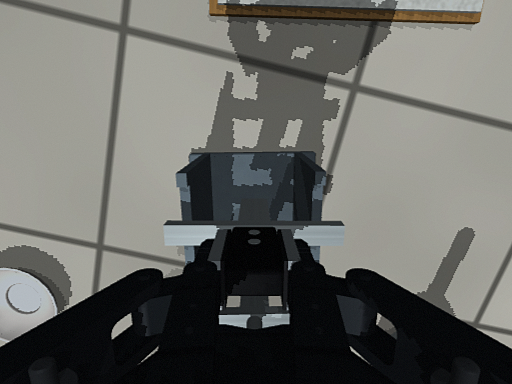

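```bash
python3 -m crank '{"dr":[[0,0,0],[0,0,0],[0,0,0]],"travel":[[0.0005,0.0008,0.004],[0.0005,0.0008,0.0072],[0.0005,0.0008,0.0072]],"hand":[0.015,0.015,0.015]}'; python3 -m crank '{"dr":[[0,0,0],[0,0,0],[0,0,0],[0,0,0]],"travel":[[0,0,0],[0,0,0],[0,0,0],[0,0,0]],"hand":[0.025,0.035,0.05,0.05]}'; python3 -m crank '{"dr":[[0,0,0],[0,0,0],[0,0,0],[0,0,0],[0,0,0]],"travel":[[0,0,-0.01],[0,0,-0.04],[0,0,-0.09],[0,0,-0.13],[0,0,-0.13]],"hand":[0.05,0.05,0.05,0.05,0.05]}'; python3 -c "
from h import *
c,o=snap('wrist','w18.png');np.savez('w18.npz',e=o['eef_pos'],r=o['tool_rot'])"
```

```text
clock: 25.15
eef_pos: [0.5633, 0.334, 0.115]
tool_rot: [0.622, 0.783, -0.0, -0.0]
ft_force: [-0.6, 0.1, -0.8]
grip_width: 0.0231
clock: 25.65
eef_pos: [0.5634, 0.334, 0.1153]
tool_rot: [0.622, 0.783, -0.0, -0.0]
ft_force: [-0.7, 1.0, -1.0]
grip_width: 0.0499
clock: 26.28
eef_pos: [0.5655, 0.3352, 0.2511]
tool_rot: [0.622, 0.783, 0.005, 0.001]
ft_force: [0.8, 0.7, -0.0]
grip_width: 0.05
```

View pics/w18.png

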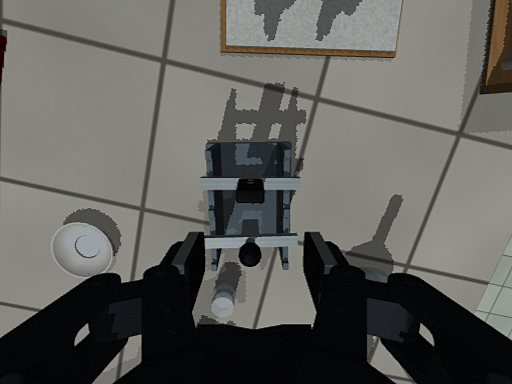

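```bash
python3 -c "
from h import *
go([.545,-.094,.257],-14.3)"
python3 -m crank '{"dr":[[0,0,0.05],[0,0,0.15],[0,0,0.25],[0,0,0.35],[0,0,0.43],[0,0,0.478],[0,0,0.478],[0,0,0.478],[0,0,0.478],[0,0,0.478]],"travel":[[-0.03,-0.008,0],[-0.08,-0.022,0],[-0.13,-0.036,0],[-0.18,-0.05,0],[-0.23,-0.064,0],[-0.28,-0.078,0],[-0.33,-0.092,0],[-0.38,-0.105,0],[-0.412,-0.115,0],[-0.412,-0.115,0]],"hand":[0.05,0.05,0.05,0.05,0.05,0.05,0.05,0.05,0.05,0.05]}';python3 -m crank '{"dr":[[0,0,0]],"travel":[[0,0,0]],"hand":[0.05]}'; python3 -c "
from h import *
c,o=snap('wrist','w19.png');np.savez('w19.npz',e=o['eef_pos'],r=o['tool_rot'])
a=cv2.imread('pics/w19.png')[40:240,160:360];a=cv2.resize(a,None,fx=3,fy=3,interpolation=cv2.INTER_CUBIC);cv2.imwrite('pics/w19c.png',a)
snap('scene','c19.png');snap('side','s19.png')"
```

```text
travel [-0.4129 -0.1163 -0.0101] dr [ 0.0038 -0.003   0.4786] rows~ 6.8657797507737035 2.562860231464605
clock: 27.58
eef_pos: [0.5439, -0.0956, 0.2438]
tool_rot: [0.791, 0.612, -0.001, -0.001]
ft_force: [-0.4, 1.0, 0.0]
grip_width: 0.0504
clock: 27.7
eef_pos: [0.5445, -0.093, 0.2442]
tool_rot: [0.789, 0.614, -0.001, -0.001]
ft_force: [0.3, 0.3, -0.8]
grip_width: 0.0495
```

View pics/w19c.png

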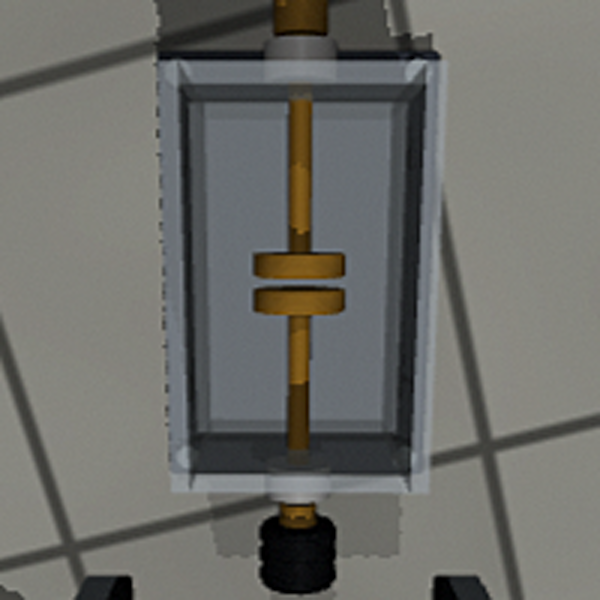

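View pics/c19.png

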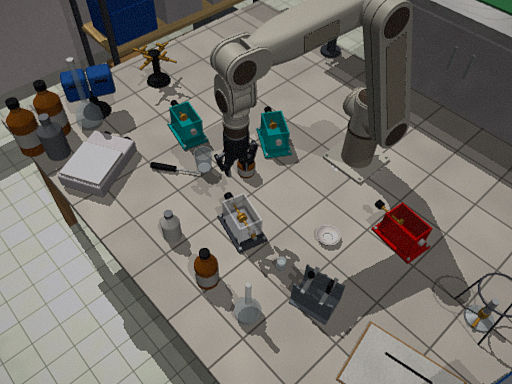

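View pics/s19.png

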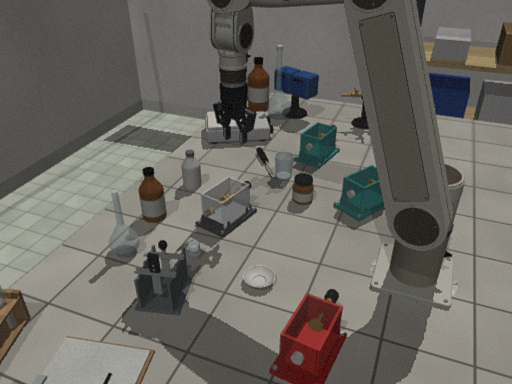

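```bash
python3 - <<'E'
from h import *
np.set_printoptions(precision=4,suppress=True)
d=np.load('w19.npz');o=dict(eef_pos=d['e'],tool_rot=d['r']);c=eyes.camera("wrist")
im=cv2.cvtColor(cv2.imread('pics/w19.png'),cv2.COLOR_BGR2GRAY)
print(im[122:146,250],im[122:146,268])
f=lambda *a:np.array([[160+x/3,40+y/3] for x,y in a])
P=plane(c,f((300,278),(300,290)),.084,o);print(np.linalg.norm(P[0]-P[1]))
E
```

```text
[112 118  46  66  73  71  71  72  73  75  83 114 119  67  24  60  71  72
  72  72  72  73  82 111] [111 120  44  83  84  81  79  80  82  80  71 111 118  65  23  70  86  80
  80  77  80  80  71 108]
0.003914483429289364
```

```bash
python3 -c "
from h import *
print(job.job_done(), bot.get_obs()['clock'])"
```

```text
the job is handed in; nothing more can be done
the job is handed in; nothing more can be done
```

The electrodes are set about 4 mm apart and the 4 mm gauge is back in its rack berth. I handed the job in at about 28 s of the 64 s allowed.

- **Setting the gap:** I hung the gauge in the clear cell and pushed the knob with shut fingers. The spindle slid at its usual 6 N or so, then stopped moving. I let the push rise to about 10 N, which nipped the blade, then backed off.
- **Drag test:** drawing the gauge straight up across its 24 mm, I read 3.6–5 N upward, against about 1 N when it was carried freely. That is a light drag of roughly 3 N. It faded once the blade cleared the discs.
- **Last checks:** the final wrist picture puts the gap at about 3.9 mm, and the picture method is only good to a fraction of a millimetre. Both gauges hang upright in their berths. The bystanders and the coloured look-alike cells look unmoved, and the gripper was hovering clear of everything.
- **Disagreement:** early estimates of the spindle's starting position ran from about 5 to 8 mm, depending on the view. Because of that I set the nip by force rather than by distance.

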